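# Check shot on a spring impact tester

### The job

Take the daily check shot on the bench impact tester: slide the drag indicator back until it rests against the striker's nose, draw the striker back by its T-handle until the sear holds it and let go of the handle, then press the trip pad so that the striker fires and throws the indicator out. The sear's catching point is set differently each time and must be felt: stop drawing at the first firm resistance of the rubber stop, press the trip pad gently, keep off the indicator once the striker is cocked, and leave everything else on the desk where it is.

Things in the scene. Friction and masses are not known exactly. Their poses are not given: they have to be found in the camera images.
- tester: fixed bench impact tester, grey base plate 400 x 90 x 14 mm. Origin: underside, 10 mm behind the plate's centre. +x is the firing direction, z up. A 12 mm striker rod runs along x at height 60 mm, y 0. Along x (mm): T-handle -147 at rest, rear bracket -109 to -99 (height 75), sear pivot cheeks -27 to -13 (height 100), barrel 5 to 115 (height 78), striker nose end 136 at rest
- handle (a point): T-handle at the rear end of the striker rod: steel crossbar 14 mm thick, 64 mm long along the tester's y, on a 12 x 14 mm stem that stands on the rod. Point: centre of the crossbar, 92 mm above the desk. The rod's top lies 26 mm below the crossbar's centre. Pull it along the tester's -x
- striker (a joint): draw of the striker in m: 0 at rest, grows as the handle is drawn. Spring 0.25 N per mm. The sear catches somewhere between 38 and 58 mm (unknown); about 22 to 14 mm earlier the tooth climbs the collar (adds up to 5 N), then slides on it (1 to 2 N). About 3 mm past the catch the rubber stop adds 5 N per mm. Once caught, the handle eases forward up to 6 mm and goes slack; uncaught it keeps pulling
- buffer: black rubber stop, 30 mm disc, 10 mm thick, around the rod on the front of the rear bracket. Origin: centre of its front face. It must not be squeezed with more than 15 N (3 mm)
- sear: steel sear lever along the top of the tester, 124 x 12 mm. Origin: on its pivot (axis along the tester's y). Tooth at its rear end, 46 mm behind the pivot, lightly sprung down; it drops in front of the catch collar (44 mm disc on the rod, coned at the rear, its place on the rod set anew each time). Trip pad at its front end, 70 mm ahead of the pivot
- trip_pad (a point): centre of the top face of the trip pad (26 mm along x, 30 mm along y, 8 mm thick) at the front end of the sear lever, 101 mm above the desk. Pressed down about 7 to 10 mm with 5 to 11 N it lifts the tooth and fires the cocked striker; it stops dead at 14 mm. Not to be pressed with more than 25 N
- pointer (a joint): position of the drag indicator in m along the tester's +x, held by 3 N of friction wherever it is left; range 0 to 0.048. Its upright plate stands at tester x = 144 mm plus this value. It touches the resting striker's nose at 0.003 (pushed on to 0 it draws the striker back 3 mm). A full shot throws it to about 0.017 to 0.03
- flag (a point): centre of the top of the indicator's upright plate (8 mm along x, 30 mm along y, rising 34 mm above the 34 mm wide sliding block), 106 mm above the desk. Block top 72 mm above the desk; the block reaches 11 mm ahead of and behind the plate's centre
- magnifier: hand magnifier lying flat: ring of 94 mm, 12 mm high, with a 100 mm handle; origin under the lens centre
- tape: roll of tape lying flat, 96 mm across, 24 mm high; origin under its centre
- samples: stack of cut board samples, 120 x 90 x 22 mm; origin under its centre
- stapler: black stapler, 140 x 36 x 47 mm; origin under its centre
- clip: binder clip, 32 x 26 x 16 mm plus wire arms; origin under its body's centre

How it is judged:
On the way, in this order (a step that is already met when the one before it is completed fails the run):
1. the indicator is slid back against the nose of the resting striker (within 6 mm of the end of its travel) (value of joint pointer below 0.006 m and value of joint striker below 0.004 m), for 0.2 s.
2. the striker is held drawn by its sear, nothing touching the handle, the indicator still at the nose end (value of joint striker above 0.034 m and contact force between each of the arm, the fingers and striker below 0.2 N and value of joint pointer below 0.006 m), for 0.5 s.
At the end, for the whole second after the job is handed in: The striker is fully forward again (draw under 4 mm) and the drag indicator stands thrown out by more than 10 mm; the robot touches nothing (value of joint striker below 0.004 m and value of joint pointer above 0.01 m).
It fails at once if the rubber stop is squeezed with more than 15 N (contact force between buffer and anything else above 15 N).
It fails at once if the sear lever is pressed with more than 25 N (contact force between any of the fingers, the arm and sear above 25 N).
It fails at once if the indicator is pushed by the robot while the striker is drawn (value of joint striker above 0.03 m and contact force between the fingers and pointer above 1 N).
It fails at once if something else on the desk is moved by more than 20 mm (distance of any of magnifier, tape, samples, stapler, clip from where it was at the start of the episode above 0.02 m).
It also fails if it takes over 69 s, if anything falls off the work surface, if the arm or the gripper's body presses on something with over 40 N, if the wrist force passes 120 N, or if a joint passes its speed limit or range.

### The arm

A 6-joint arm with a two-finger parallel gripper is mounted at the origin on the work surface. World frame = base frame: x ahead of the robot, y to its left, z up, the work surface at z = 0. Lengths are in m, angles in rad, forces in N, time in s.
With the tool pointing down it reaches from about 0.3 to 0.775 m from the base axis. Payload 14.6 kg.
Tool frame: the origin (TCP) lies at the very end of the fingers, on their centre line; the grasp point (between the pads) lies behind it (r.hold_point_z is the z of the grasp point in the tool frame, in m); z points along the fingers, y is the line along which they close (so a half turn about z gives the same grasp; the last joint's range is limited). The gripper opens to 85 mm and grips with 20 to 120 N. Pads are 22 mm wide; open, the fingers measure 114 mm over their backs; the gripper's body (76 mm by 85 mm) begins 54 mm behind the grasp point. The pads swing forward as they close: fully open they stand 13 mm farther back than shut.
Start: joints at [-1.27, 0.3, 1.521, -0, 1.321, -0.067], TCP at [0.198, -0.513, 0.231] pointing down, gripper open.
Joint ranges: [-3.03, 3.03], [-0.79, 2.21], [0.23, 2.52], [-1.04, 4.18], [0, 3.07], [-2.55, 2.55]. Speed limits (rad/s): [2.22, 2.22, 2.57, 3.14, 3.14, 3.14].

### API

Orientations are given as a unit quaternion [x, y, z, w].
In Python, from bench import r, optics, job gives the robot as it stands. The module is installed in compiled form; this text tells all that it offers.
- The arm moves only by the tool servo_tool, never from a script. Its argument "steps" is a list that holds one entry, the list of rows, each a list of 7 numbers: the closure, from 0 (fully open) to 1 (shut), then the shift along the tool's x, y, z in m, then the turn, a rotation vector about the tool's x, y, z in rad. In form: [[[hand, x, y, z, rx, ry, rz], ...]]. A call has 1 to 10 rows; each row is the pose to reach, as a shift and turn from the pose commanded when the call began, along the tool's axes at that moment; what a row does not reach only later rows make up. A row lasts 1/10 s, in which the tool goes at most 50 mm and 8.59 degrees, less where a joint would pass 70% of its speed; a pose out of reach is approached as far as the arm can. A call with a gripper value outside its range is refused whole. The fingers move at their own pace and stop on an object; "newtons" is the grip in N (left out, the last holds). Time passes only in rows, so rows that repeat a pose let the fingers close. It gives the time, the measured TCP pose, the force, the opening and the grip force at its end, in the units of the state.
- r.get_obs(): the state, without advancing time (a new reading comes with each control period).
- optics.read_camera(name): name is "side" or "top" or "wrist"; returns a dict with "color" (480x640x3 uint8, red, green, blue), "depth" (480x640 float32, m along the optical axis (not along the pixel's ray), 0 where there is no reading), "mtx" (3x3 intrinsics, pixels), "k1" (the pictures are not rectified: a ray, as slopes to the right and down, at radius r is drawn at 1 + k1 r^2 times it, then the intrinsics apply), "origin" and "attitude" of the camera in the world. Camera axes: x right, y down, z forward; pixel columns grow to the right and rows downward; lengths in m; the calibration is good to about 2 mm. A picture is of the moment at which its call begins.
- job.hand_in(): hands the job in; it is judged then, once.
The state is a dict: "time_s": time; "q": joint angles; "joint_velocities": joint speeds; "joint_efforts": joint torques, N m; "tcp_pos": TCP position; "eef_rot": TCP orientation; "wrist_force": force on the tool from outside, world axes, zero at the start; "moment": the same for the moment, N m; "opening": finger opening in m; "finger_force": force on a finger pad.
Only numpy, scipy, OpenCV 4.12 (cv2) and the standard library are available. Lean on these libraries where they do the work, as an engineer would, in place of code of your own. Each camera call takes 0.05 s, during which the arm holds its last target. There are 200 camera calls.

## Working session

There is one attempt and no reset: what is moved stays moved. The work goes in short steps, Python scripts to look and compute and a tool call to move; the robot and the scene stay as the last step left them, time stands still between calls to the robot, and variables do not carry over. Pictures are saved under pics/ and viewed, at most 10 in all, crops included, and the job is handed in when it is done.

Besides the shell and the picture viewer there is one more tool, called after "Emit:" by a JSON object that holds its "fn" and its "kwargs", one argument or row to a line. servo_tool: Moves the arm, as the interface text tells. Its arguments: {"type":"object","properties":{"steps":{"type":"array","items":{"type":"array","items":{"type":"array","items":{"type":"number"}}}},"newtons":{"type":"number"}},"required":["steps"]}

```bash
mkdir -p pics; cat > h.py <<'E'
import numpy as np, cv2
from scipy.spatial.transform import Rotation as R
from bench import r, optics, job
def att(a):
    a=np.array(a,float)
    return a if a.shape==(3,3) else R.from_quat(a).as_matrix()
def rays(c,uv):
    uv=np.array(uv,float).reshape(-1,2); K=np.array(c["mtx"])
    d=np.c_[(uv[:,0]-K[0,2])/K[0,0],(uv[:,1]-K[1,2])/K[1,1]]; s=d.copy()
    for _ in range(20): s=d/(1+c["k1"]*(s**2).sum(1,keepdims=True))
    return np.c_[s,np.ones(len(s))]
def on_plane(c,uv,z):
    d=rays(c,uv)@att(c["attitude"]).T; o=np.array(c["origin"])
    return o+d*((z-o[2])/d[:,2])[:,None]
def by_depth(c,uv):
    uv=np.array(uv,int).reshape(-1,2)
    return np.array(c["origin"])+(rays(c,uv)*c["depth"][uv[:,1],uv[:,0]][:,None])@att(c["attitude"]).T
def cloud(c):
    v,u=np.mgrid[0:480,0:640]; uv=np.c_[u.ravel(),v.ravel()]
    return by_depth(c,uv).reshape(480,640,3)
def save(c,n): cv2.imwrite("pics/"+n,cv2.cvtColor(c["color"],cv2.COLOR_RGB2BGR))
def tool():
    o=r.get_obs(); return np.array(o["tcp_pos"]),R.from_quat(o["eef_rot"])
E
python3 - <<'E'
from h import *
for n in("top","side"):
    c=optics.read_camera(n); save(c,n+"0.png"); print(n,c["origin"],c["attitude"],c["mtx"],c["k1"])
o=r.get_obs(); print(o["tcp_pos"],o["eef_rot"],o["opening"],o["time_s"],r.hold_point_z)
E
```

```text
top [0.51750763 0.00566981 0.75920205] [ 0.71405693 -0.69702651  0.05029778 -0.0417958 ] [[484.23302164   0.         314.19505875]
 [  0.         484.23302164 232.57485986]
 [  0.           0.           1.        ]] -0.07653676902472889
side [ 0.26567584 -0.36938964  0.57026539] [ 0.87674422 -0.29013745  0.13156926 -0.36031843] [[454.04355901   0.         318.5005138 ]
 [  0.         454.04355901 238.09608773]
 [  0.           0.           1.        ]] -0.03445131396729341
[ 0.19770292 -0.51301     0.23079791] [ 9.83136738e-01  1.82871247e-01 -5.20965007e-05 -5.08598576e-04] 0.08523505910083719 0.1 -0.0187
```

View pics/top0.png

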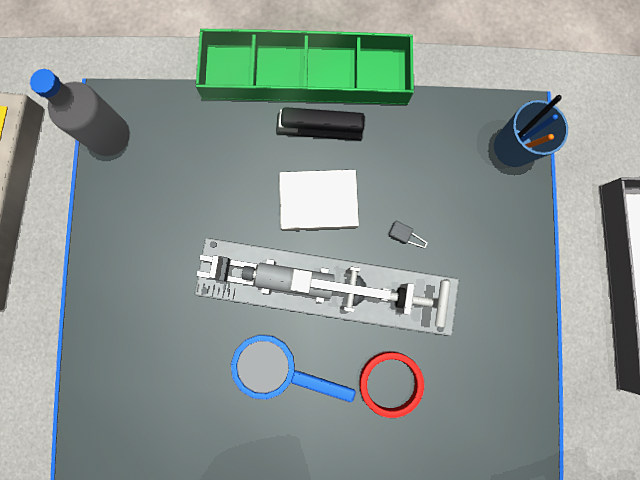

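View pics/side0.png

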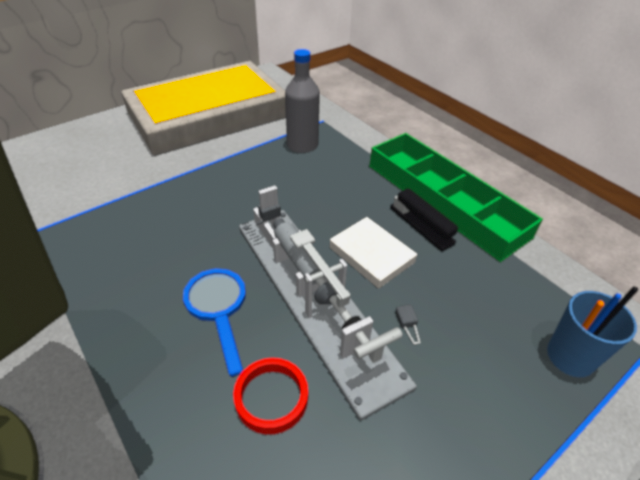

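The top view shows the tester lying across the desk and firing to image left. The handle crossbar is at about (442,305), the white trip pad at (301,282) and the indicator near (222,268). The plate corners are (207,238), (197,293), (452,335) and (459,279). The side view agrees with this.

```bash
python3 - <<'E'
from h import *
c=optics.read_camera("top")
P=on_plane(c,[(207,239),(197,294),(452,335),(459,279)],.014)
print(P.round(4)); ctr=P.mean(0); ax=(P[0]+P[1]-P[2]-P[3]); ax/=np.linalg.norm(ax); print("size",np.linalg.norm(P[0]-P[3]),np.linalg.norm(P[0]-P[1]),"yaw",np.arctan2(ax[1],ax[0]))
C=cloud(c); o=ctr-0.01*ax; o[2]=0; ay=np.array([-ax[1],ax[0],0]); print("o",o,ax)
T=np.dstack([(C-o)@ax,(C-o)@ay,C[...,2]])
def rep(n,m):
    q=T[m]; print(n,m.sum(),np.median(q,0).round(4),np.percentile(q,2,axis=0).round(4),np.percentile(q,98,axis=0).round(4))
x,y,z=T[...,0],T[...,1],T[...,2]; near=abs(y)<.06
rep("handle",near&(x<-.13)&(x>-.17)&(z>.088))
rep("pad",near&(x>.03)&(x<.08)&(z>.09)&(z<.115))
rep("flag",near&(x>.13)&(x<.22)&(z>.09))
rep("block",near&(x>.13)&(x<.22)&(z>.062)&(z<.08))
for n,p in dict(handle=(-.147,0,.092),pad=(.05,0,.101)).items(): print(n,o+p[0]*ax+np.array([0,0,p[2]]))
for n,m in dict(mag=(268,365),tape=(391,384)).items(): print(n,on_plane(c,[m],.01))
save({"color":cv2.resize(c["color"][220:350,180:480],None,fx=2.6,fy=2.6,interpolation=cv2.INTER_CUBIC)},"crop.png")
E
```

```text
[[ 0.6011  0.1638  0.014 ]
 [ 0.516   0.175   0.014 ]
 [ 0.4625 -0.2168  0.014 ]
 [ 0.5483 -0.2284  0.014 ]]
size 0.39571974024989237 0.08580617713195896 yaw 1.4360164166067506
o [ 0.53063    -0.03650837  0.        ] [0.13437222 0.99093093 0.        ]
handle 475 [-1.433e-01  1.000e-04  9.780e-02] [-0.1508 -0.0302  0.0925] [-0.138   0.03    0.1007]
pad 480 [ 0.0502 -0.0003  0.1011] [ 0.0316 -0.0145  0.098 ] [0.0641 0.014  0.1034]
flag 179 [ 0.1698 -0.      0.1056] [ 0.1674 -0.0143  0.0912] [0.1753 0.0141 0.1082]
block 258 [0.1623 0.0003 0.071 ] [ 0.1309 -0.0163  0.0636] [0.1774 0.0161 0.0777]
handle [ 0.51087728 -0.18217521  0.092     ]
pad [0.53734861 0.01303818 0.101     ]
mag [[0.41189178 0.06302047 0.01      ]]
tape [[ 0.3872294  -0.12402828  0.01      ]]
```

View pics/crop.png

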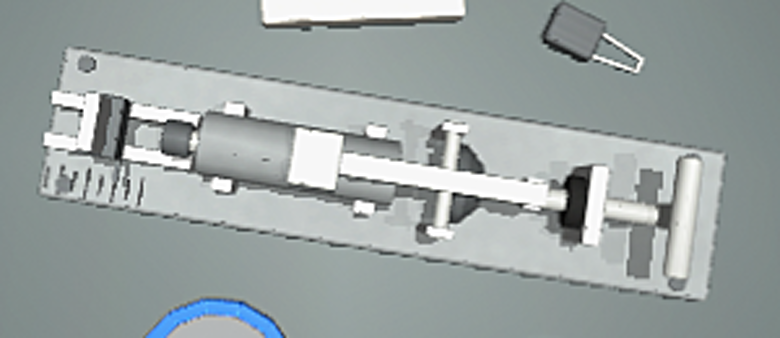

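The scale and heights check out: pad at z 0.101, flag at z 0.1056, and the indicator at about 0.026. I'll move with closed fingers to a point ahead of the flag. In tester x that means the flag at 0.170 and the fingers at 0.215.

Emit:
{"fn": "servo_tool", "kwargs": {
  "steps": [
    [[1, 0.583, -0.51, 0, 0, 0, 0.503], [1, 0.583, -0.51, 0, 0, 0, 0.503], [1, 0.583, -0.51, 0, 0, 0, 0.503], [1, 0.583, -0.51, 0, 0, 0, 0.503], [1, 0.583, -0.51, 0, 0, 0, 0.503], [1, 0.583, -0.51, 0, 0, 0, 0.503], [1, 0.583, -0.51, 0, 0, 0, 0.503], [1, 0.583, -0.51, 0, 0, 0, 0.503], [1, 0.583, -0.51, 0, 0, 0, 0.503], [1, 0.583, -0.51, 0, 0, 0, 0.503]]
  ]
}}

```text
time_s: 1.15
tcp_pos: [0.4287, -0.0732, 0.2314]
eef_rot: [0.998, -0.068, 0.0, 0.0]
wrist_force: [1.3, -0.8, -0.0]
opening: 0.0002
finger_force: 0.0
```

```bash
cat >> h.py <<'E'
O=np.array([0.5306,-0.0365,0]); AX=np.array([.1344,.9909,0]); AY=np.array([-.9909,.1344,0])
def to(x,y,z):
    p,q=tool(); w=O+x*AX+y*AY+[0,0,z]
    Rt=np.column_stack([-AY,-AX,[0,0,-1.]])   # tool x=-tester y, tool y=-tester x
    print("now tester",((p-O)@AX).round(4),((p-O)@AY).round(4),p[2].round(4),"shift",q.inv().apply(w-p).round(4),"turn",(q.inv()*R.from_matrix(Rt)).as_rotvec().round(4),"t",r.get_obs()["time_s"],"F",np.round(r.get_obs()["wrist_force"],2))
E
python3 -c "
from h import *
to(.215,0,.23)"
```

```text
now tester -0.0501 0.096 0.2314 shift [ 0.0959 -0.2651  0.0014] turn [ 0.0001 -0.0004 -0.0004] t 1.15 F [ 1.35 -0.83 -0.02]
```

Emit:
{"fn": "servo_tool", "kwargs": {
  "steps": [
    [[1, 0.1, -0.27, 0, 0, 0, 0], [1, 0.1, -0.27, 0, 0, 0, 0], [1, 0.1, -0.27, 0, 0, 0, 0], [1, 0.1, -0.27, 0, 0, 0, 0], [1, 0.1, -0.27, 0, 0, 0, 0], [1, 0.1, -0.27, 0, 0, 0, 0], [1, 0.1, -0.27, 0.06, 0, 0, 0], [1, 0.1, -0.27, 0.06, 0, 0, 0], [1, 0.1, -0.27, 0.06, 0, 0, 0]]
  ]
}}

```text
time_s: 2.05
tcp_pos: [0.5628, 0.1782, 0.1698]
eef_rot: [0.998, -0.068, -0.002, 0.001]
wrist_force: [0.5, 0.4, 0.3]
opening: 0.0002
finger_force: 0.0
```

```bash
python3 -c "
from h import *
to(.21,0,.082)
c=optics.read_camera('wrist'); save(c,'w1.png')
C=cloud(c); x=(C-O)@AX; y=(C-O)@AY; z=C[...,2]
m=(c['depth']>0)&(abs(y)<.03)&(x>.14)&(x<.19)&(z>.1)&(z<.112)
print(m.sum()); print(np.percentile(np.c_[x[m],y[m],z[m]],[2,50,98],axis=0).round(4)) if m.sum() else 0
"
```

```text
now tester 0.2171 -0.0031 0.1698 shift [-0.0027  0.0069  0.0878] turn [ 0.0017  0.004  -0.0007] t 2.05 F [0.45 0.38 0.32]
814
[[ 0.1704 -0.0162  0.1007]
 [ 0.1748 -0.0026  0.1054]
 [ 0.1783  0.0127  0.1068]]
```

View pics/w1.png

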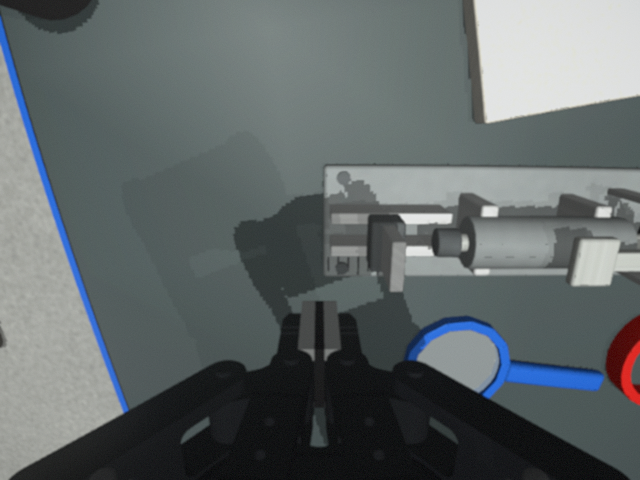

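The wrist view shows the indicator plate at about (397,260), to the right of the closed fingers at (320,325), with clear room between them. Next I lower there and push towards the tester's -x, which is the tool's +y.

Emit:
{"fn": "servo_tool", "kwargs": {
  "steps": [
    [[1, -0.002, 0, 0.045, 0, 0, 0], [1, -0.002, 0, 0.085, 0, 0, 0], [1, -0.002, 0, 0.086, 0, 0, 0], [1, -0.002, 0.004, 0.086, 0, 0, 0], [1, -0.002, 0.008, 0.086, 0, 0, 0], [1, -0.002, 0.012, 0.086, 0, 0, 0], [1, -0.002, 0.016, 0.086, 0, 0, 0], [1, -0.002, 0.02, 0.086, 0, 0, 0]]
  ]
}}

```text
time_s: 2.9
tcp_pos: [0.5593, 0.1589, 0.0861]
eef_rot: [0.998, -0.068, 0.001, -0.0]
wrist_force: [-0.3, -0.4, -2.0]
opening: -0.0
finger_force: 0.0
```

Emit:
{"fn": "servo_tool", "kwargs": {
  "steps": [
    [[1, 0, 0.002, 0, 0, 0, 0], [1, 0, 0.004, 0, 0, 0, 0], [1, 0, 0.006, 0, 0, 0, 0], [1, 0, 0.008, 0, 0, 0, 0]]
  ]
}}

```text
time_s: 3.3
tcp_pos: [0.558, 0.1514, 0.0853]
eef_rot: [0.998, -0.067, 0.0, -0.0]
wrist_force: [0.6, 3.3, -0.4]
opening: -0.0003
finger_force: 1.5
```

```bash
cat >> h.py <<'E'
def flag(n=None):
    for k in ("top","wrist"):
        c=optics.read_camera(k)
        if n: save(c,n+k+".png")
        C=cloud(c); x=(C-O)@AX; y=(C-O)@AY; z=C[...,2]
        m=(c['depth']>0)&(abs(y)<.016)&(x>.135)&(x<.19)&(z>.1)&(z<.109)
        if m.sum(): print(k,m.sum(),np.percentile(np.c_[x[m],y[m],z[m]],[2,50,98],axis=0).round(4).tolist())
E
python3 -c "
from h import *
to(.21,0,.082); flag()"
```

```text
now tester 0.1899 -0.0019 0.0853 shift [-0.0019 -0.0201  0.0033] turn [-0.0003 -0.     -0.0003] t 3.3 F [ 0.59  3.29 -0.39]
wrist 1465 [[0.1695, -0.0158, 0.1004], [0.1745, -0.0095, 0.1053], [0.189, 0.0034, 0.1085]]
```

The fingers touched the flag at about 3 N. I'll push another 20 mm or so and then feel for the nose.

Emit:
{"fn": "servo_tool", "kwargs": {
  "steps": [
    [[1, 0, 0.004, 0, 0, 0, 0], [1, 0, 0.008, 0, 0, 0, 0], [1, 0, 0.012, 0, 0, 0, 0], [1, 0, 0.016, 0, 0, 0, 0], [1, 0, 0.019, 0, 0, 0, 0], [1, 0, 0.021, 0, 0, 0, 0]]
  ]
}}

```text
time_s: 4.0
tcp_pos: [0.5551, 0.1301, 0.0854]
eef_rot: [0.998, -0.068, 0.0, -0.0]
wrist_force: [-0.0, 3.2, -0.1]
opening: 0.0001
finger_force: 1.5
```

Emit:
{"fn": "servo_tool", "kwargs": {
  "steps": [
    [[1, 0, 0.001, 0, 0, 0, 0], [1, 0, 0.002, 0, 0, 0, 0]]
  ]
}}

```text
time_s: 4.2
tcp_pos: [0.5549, 0.1285, 0.0853]
eef_rot: [0.998, -0.068, 0.0, -0.0]
wrist_force: [-0.4, 3.8, -0.4]
opening: 0.0003
finger_force: 1.9
```

```bash
python3 -c "
from h import *
to(.21,0,.082); flag('push')"
```

```text
now tester 0.1668 -0.0019 0.0853 shift [-0.0019 -0.0432  0.0033] turn [-0.0001  0.     -0.0004] t 4.2 F [-0.43  3.75 -0.39]
wrist 1979 [[0.1466, -0.0157, 0.1004], [0.1539, -0.0097, 0.1053], [0.1801, 0.003, 0.1087]]
```

View pics/pushwrist.png

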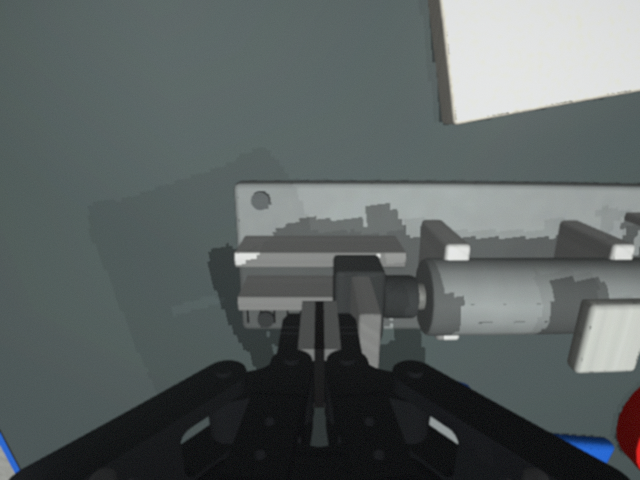

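The picture shows the block edge at (384,295) about touching the nose. I'll push on in small steps and watch the force.

Emit:
{"fn": "servo_tool", "kwargs": {
  "steps": [
    [[1, 0, 0.001, 0, 0, 0, 0], [1, 0, 0.001, 0, 0, 0, 0]]
  ]
}}

```text
time_s: 4.5
tcp_pos: [0.5548, 0.1275, 0.0853]
eef_rot: [0.998, -0.068, 0.0, -0.0]
wrist_force: [0.0, 2.6, 0.6]
opening: -0.0003
finger_force: 1.7
```

Emit:
{"fn": "servo_tool", "kwargs": {
  "steps": [
    [[1, 0, 0.001, 0, 0, 0, 0], [1, 0, 0.001, 0, 0, 0, 0]]
  ]
}}

```text
time_s: 4.7
tcp_pos: [0.5547, 0.1268, 0.0854]
eef_rot: [0.998, -0.068, 0.0, -0.0]
wrist_force: [1.0, 7.3, 0.3]
opening: 0.0
finger_force: 3.1
```

Emit:
{"fn": "servo_tool", "kwargs": {
  "steps": [
    [[1, 0, 0.001, 0, 0, 0, 0], [1, 0, 0.001, 0, 0, 0, 0]]
  ]
}}

```text
time_s: 4.9
tcp_pos: [0.5546, 0.1265, 0.0854]
eef_rot: [0.998, -0.067, 0.0, -0.001]
wrist_force: [0.9, 11.7, -0.1]
opening: -0.0004
finger_force: 5.9
```

It stopped firmly, with the force climbing to 12 N. Now back off, rise and go over the handle.

Emit:
{"fn": "servo_tool", "kwargs": {
  "steps": [
    [[1, 0, -0.005, 0, 0, 0, 0], [1, 0, -0.015, 0, 0, 0, 0], [1, 0, -0.015, -0.05, 0, 0, 0], [1, 0, -0.015, -0.1, 0, 0, 0], [0.6, 0, 0.03, -0.11, 0, 0, 0], [0.6, 0, 0.08, -0.11, 0, 0, 0], [0.6, 0, 0.13, -0.11, 0, 0, 0], [0.6, 0, 0.18, -0.11, 0, 0, 0], [0.6, 0, 0.23, -0.11, 0, 0, 0], [0.6, 0, 0.26, -0.11, 0, 0, 0]]
  ]
}}

```text
time_s: 5.9
tcp_pos: [0.5188, -0.135, 0.1954]
eef_rot: [0.998, -0.068, -0.0, 0.0]
wrist_force: [0.7, 0.7, -0.5]
opening: 0.034
finger_force: 0.0
```

```bash
cat >> h.py <<'E'
def look(k,n,box):
    c=optics.read_camera(k); save(c,n)
    C=cloud(c); x=(C-O)@AX; y=(C-O)@AY; z=C[...,2]
    m=(c['depth']>0)&(x>box[0])&(x<box[1])&(y>box[2])&(y<box[3])&(z>box[4])&(z<box[5])
    print(k,m.sum()); 
    if m.sum(): print(np.percentile(np.c_[x[m],y[m],z[m]],[2,50,98],axis=0).round(4).tolist())
E
python3 -c "
from h import *
look('top','t2.png',(.13,.19,-.03,.03,.098,.112))
look('wrist','w2.png',(-.19,-.12,-.05,.05,.088,.108))
look('wrist','w2.png',(-.115,-.09,-.05,.05,.065,.08))
to(-.147,0,.08); print(r.get_obs()['opening'])"
```

```text
top 149
[[0.142, -0.0146, 0.1008], [0.1454, -0.0004, 0.1061], [0.1499, 0.0139, 0.1082]]
wrist 2077
[[-0.151, -0.0327, 0.0919], [-0.1439, -0.0039, 0.0973], [-0.1382, 0.029, 0.0993]]
wrist 1174
[[-0.1121, -0.0227, 0.0653], [-0.0982, -0.0025, 0.0741], [-0.0903, 0.019, 0.0757]]
now tester -0.0976 -0.0018 0.1953 shift [-0.0016  0.0493  0.1153] turn [ 0.0003  0.0003 -0.0032] t 6.05 F [ 0.41  1.25 -0.02]
0.03403349069652266
```

View pics/w2.png

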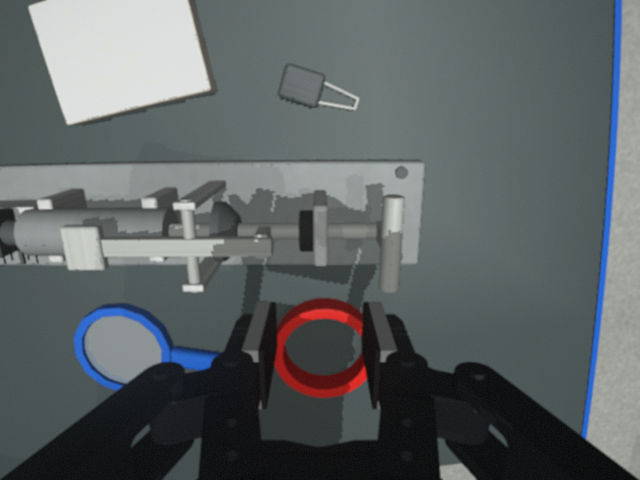

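The handle bar at (393,243) measures tester x -0.144, and the 34 mm opening straddles the 14 mm bar. I'll go above it and lower, keeping the tips at 0.081 so they clear the rod and bracket.

Emit:
{"fn": "servo_tool", "kwargs": {
  "steps": [
    [[0.6, -0.001, 0.047, 0, 0, 0, 0], [0.6, -0.001, 0.047, 0, 0, 0, 0], [0.6, -0.001, 0.047, 0.03, 0, 0, 0], [0.6, -0.001, 0.047, 0.06, 0, 0, 0], [0.6, -0.001, 0.047, 0.085, 0, 0, 0], [0.6, -0.001, 0.047, 0.105, 0, 0, 0], [0.6, -0.001, 0.047, 0.115, 0, 0, 0], [0.6, -0.001, 0.047, 0.115, 0, 0, 0]]
  ]
}}

```text
time_s: 6.85
tcp_pos: [0.5119, -0.1775, 0.0794]
eef_rot: [0.998, -0.067, -0.001, -0.0]
wrist_force: [0.2, -1.3, 1.2]
opening: 0.034
finger_force: 0.0
```

Emit:
{"fn": "servo_tool", "kwargs": {
  "steps": [
    [[0.6, 0, 0.004, 0, 0, 0, 0], [0.6, 0, 0.008, 0, 0, 0, 0], [0.6, 0, 0.012, 0, 0, 0, 0], [0.6, 0, 0.016, 0, 0, 0, 0]]
  ]
}}

```text
time_s: 7.25
tcp_pos: [0.5102, -0.1949, 0.0809]
eef_rot: [0.998, -0.068, 0.001, 0.0]
wrist_force: [0.0, 2.2, 1.4]
opening: 0.034
finger_force: 0.9
```

Emit:
{"fn": "servo_tool", "kwargs": {
  "steps": [
    [[0.6, 0, 0.003, 0, 0, 0, 0], [0.6, 0, 0.006, 0, 0, 0, 0], [0.6, 0, 0.009, 0, 0, 0, 0], [0.6, 0, 0.012, 0, 0, 0, 0]]
  ],
  "newtons": 80
}}

```text
time_s: 7.65
tcp_pos: [0.5085, -0.2063, 0.0805]
eef_rot: [0.998, -0.068, 0.0, -0.0]
wrist_force: [0.9, 3.9, 3.2]
opening: 0.0341
finger_force: 2.4
```

Emit:
{"fn": "servo_tool", "kwargs": {
  "steps": [
    [[0.6, 0, 0.003, 0, 0, 0, 0], [0.6, 0, 0.006, 0, 0, 0, 0], [0.6, 0, 0.006, 0, 0, 0, 0]]
  ]
}}

```text
time_s: 7.95
tcp_pos: [0.5077, -0.2124, 0.0805]
eef_rot: [0.998, -0.068, 0.0, -0.0]
wrist_force: [0.8, 5.2, 4.5]
opening: 0.0343
finger_force: 2.8
```

Emit:
{"fn": "servo_tool", "kwargs": {
  "steps": [
    [[0.6, 0, 0.002, 0, 0, 0, 0], [0.6, 0, 0.004, 0, 0, 0, 0], [0.6, 0, 0.004, 0, 0, 0, 0]]
  ]
}}

```text
time_s: 8.25
tcp_pos: [0.5072, -0.2158, 0.0804]
eef_rot: [0.998, -0.067, 0.0, -0.0]
wrist_force: [1.1, 7.2, 4.9]
opening: 0.034
finger_force: 3.9
```

Emit:
{"fn": "servo_tool", "kwargs": {
  "steps": [
    [[0.6, 0, 0.002, 0, 0, 0, 0], [0.6, 0, 0.003, 0, 0, 0, 0], [0.6, 0, 0.003, 0, 0, 0, 0]]
  ]
}}

```text
time_s: 8.55
tcp_pos: [0.5068, -0.2184, 0.0804]
eef_rot: [0.998, -0.067, 0.0, -0.001]
wrist_force: [2.5, 10.9, 5.3]
opening: 0.0342
finger_force: 5.3
```

Emit:
{"fn": "servo_tool", "kwargs": {
  "steps": [
    [[0.6, 0, 0.002, 0, 0, 0, 0], [0.6, 0, 0.003, 0, 0, 0, 0], [0.6, 0, 0.003, 0, 0, 0, 0]]
  ]
}}

```text
time_s: 8.85
tcp_pos: [0.5063, -0.2215, 0.0803]
eef_rot: [0.998, -0.067, -0.0, -0.001]
wrist_force: [2.1, 9.5, 6.6]
opening: 0.0341
finger_force: 4.7
```

Emit:
{"fn": "servo_tool", "kwargs": {
  "steps": [
    [[0.6, 0, 0.002, 0, 0, 0, 0], [0.6, 0, 0.003, 0, 0, 0, 0], [0.6, 0, 0.003, 0, 0, 0, 0]]
  ]
}}

```text
time_s: 9.15
tcp_pos: [0.5059, -0.2245, 0.0804]
eef_rot: [0.998, -0.067, 0.0, -0.001]
wrist_force: [2.6, 9.2, 5.4]
opening: 0.0346
finger_force: 4.7
```

The climb peak has passed at draw of about 30 mm, so I expect the catch 14 mm or so further on, near y -0.234.

Emit:
{"fn": "servo_tool", "kwargs": {
  "steps": [
    [[0.6, 0, 0.002, 0, 0, 0, 0], [0.6, 0, 0.003, 0, 0, 0, 0], [0.6, 0, 0.003, 0, 0, 0, 0]]
  ]
}}

```text
time_s: 9.45
tcp_pos: [0.5056, -0.2274, 0.0804]
eef_rot: [0.998, -0.067, 0.0, -0.001]
wrist_force: [2.1, 9.7, 4.9]
opening: 0.0341
finger_force: 5.0
```

Emit:
{"fn": "servo_tool", "kwargs": {
  "steps": [
    [[0.6, 0, 0.001, 0, 0, 0, 0], [0.6, 0, 0.002, 0, 0, 0, 0], [0.6, 0, 0.002, 0, 0, 0, 0]]
  ]
}}

```text
time_s: 9.75
tcp_pos: [0.5053, -0.2293, 0.0804]
eef_rot: [0.998, -0.067, 0.0, -0.001]
wrist_force: [2.1, 10.7, 5.3]
opening: 0.0343
finger_force: 5.2
```

Emit:
{"fn": "servo_tool", "kwargs": {
  "steps": [
    [[0.6, 0, 0.001, 0, 0, 0, 0], [0.6, 0, 0.0015, 0, 0, 0, 0], [0.6, 0, 0.0015, 0, 0, 0, 0]]
  ]
}}

```text
time_s: 10.05
tcp_pos: [0.5051, -0.2307, 0.0804]
eef_rot: [0.998, -0.067, 0.0, -0.001]
wrist_force: [2.8, 9.7, 5.2]
opening: 0.0341
finger_force: 5.6
```

Emit:
{"fn": "servo_tool", "kwargs": {
  "steps": [
    [[0.6, 0, 0.001, 0, 0, 0, 0], [0.6, 0, 0.001, 0, 0, 0, 0]]
  ]
}}

```text
time_s: 10.25
tcp_pos: [0.505, -0.2317, 0.0804]
eef_rot: [0.998, -0.067, -0.0, -0.001]
wrist_force: [2.8, 11.1, 5.2]
opening: 0.0338
finger_force: 5.6
```

Emit:
{"fn": "servo_tool", "kwargs": {
  "steps": [
    [[0.6, 0, 0.001, 0, 0, 0, 0], [0.6, 0, 0.001, 0, 0, 0, 0]]
  ]
}}

```text
time_s: 10.45
tcp_pos: [0.5049, -0.2327, 0.0804]
eef_rot: [0.998, -0.067, 0.0, -0.001]
wrist_force: [2.8, 12.2, 5.1]
opening: 0.0342
finger_force: 5.7
```

Emit:
{"fn": "servo_tool", "kwargs": {
  "steps": [
    [[0.6, 0, 0.001, 0, 0, 0, 0], [0.6, 0, 0.001, 0, 0, 0, 0]]
  ]
}}

```text
time_s: 10.65
tcp_pos: [0.5047, -0.2336, 0.0804]
eef_rot: [0.998, -0.067, -0.0, -0.001]
wrist_force: [2.7, 11.2, 5.6]
opening: 0.034
finger_force: 5.7
```

Emit:
{"fn": "servo_tool", "kwargs": {
  "steps": [
    [[0.6, 0, 0.0008, 0, 0, 0, 0], [0.6, 0, 0.0008, 0, 0, 0, 0]]
  ]
}}

```text
time_s: 10.85
tcp_pos: [0.5046, -0.2344, 0.0804]
eef_rot: [0.998, -0.067, 0.0, -0.001]
wrist_force: [2.0, 11.1, 6.0]
opening: 0.0344
finger_force: 5.6
```

Emit:
{"fn": "servo_tool", "kwargs": {
  "steps": [
    [[0.6, 0, 0.0008, 0, 0, 0, 0], [0.6, 0, 0.0008, 0, 0, 0, 0]]
  ]
}}

```text
time_s: 11.05
tcp_pos: [0.5045, -0.2352, 0.0804]
eef_rot: [0.998, -0.067, -0.0, -0.001]
wrist_force: [2.7, 10.7, 5.9]
opening: 0.0339
finger_force: 5.7
```

Emit:
{"fn": "servo_tool", "kwargs": {
  "steps": [
    [[0.6, 0, 0.0008, 0, 0, 0, 0], [0.6, 0, 0.0008, 0, 0, 0, 0]]
  ]
}}

```text
time_s: 11.25
tcp_pos: [0.5044, -0.2359, 0.0804]
eef_rot: [0.998, -0.067, -0.0, -0.001]
wrist_force: [2.8, 12.5, 5.7]
opening: 0.0341
finger_force: 6.4
```

Emit:
{"fn": "servo_tool", "kwargs": {
  "steps": [
    [[0.6, 0, 0.0008, 0, 0, 0, 0], [0.6, 0, 0.0008, 0, 0, 0, 0]]
  ]
}}

```text
time_s: 11.45
tcp_pos: [0.5043, -0.2364, 0.0804]
eef_rot: [0.998, -0.067, -0.0, -0.001]
wrist_force: [1.6, 15.3, 6.9]
opening: 0.0342
finger_force: 7.6
```

Emit:
{"fn": "servo_tool", "kwargs": {
  "steps": [
    [[0.6, 0, 0.0006, 0, 0, 0, 0], [0.6, 0, 0.0006, 0, 0, 0, 0]]
  ]
}}

```text
time_s: 11.65
tcp_pos: [0.5043, -0.2367, 0.0803]
eef_rot: [0.998, -0.067, -0.0, -0.001]
wrist_force: [2.7, 17.1, 6.2]
opening: 0.0343
finger_force: 8.5
```

The rubber stop is felt: the force rose 11 → 15 → 17 N within 1 mm. Now I ease forward and check that the handle goes slack.

Emit:
{"fn": "servo_tool", "kwargs": {
  "steps": [
    [[0.6, 0, -0.001, 0, 0, 0, 0], [0.6, 0, -0.002, 0, 0, 0, 0], [0.6, 0, -0.003, 0, 0, 0, 0], [0.6, 0, -0.004, 0, 0, 0, 0], [0.6, 0, -0.005, 0, 0, 0, 0], [0.6, 0, -0.006, 0, 0, 0, 0], [0.6, 0, -0.007, 0, 0, 0, 0], [0.6, 0, -0.008, 0, 0, 0, 0], [0.6, 0, -0.009, 0, 0, 0, 0]]
  ]
}}

```text
time_s: 12.55
tcp_pos: [0.505, -0.2295, 0.0801]
eef_rot: [0.998, -0.068, -0.0, 0.0]
wrist_force: [0.3, 0.3, 0.1]
opening: 0.0344
finger_force: 0.0
```

```bash
python3 -c "
from h import *
to(0,0,0)
look('top','t3.png',(.12,.19,-.03,.03,.098,.112))
look('wrist','w3.png',(-.22,-.17,-.05,.05,.09,.103))"
```

```text
now tester -0.1947 -0.0006 0.0801 shift [-0.0007 -0.1947  0.0801] turn [ 0.0001  0.0004 -0.0006] t 12.55 F [0.25 0.32 0.11]
top 152
[[0.142, -0.0147, 0.0992], [0.1455, -0.0001, 0.1059], [0.15, 0.0139, 0.1086]]
wrist 6964
[[-0.2158, -0.0328, 0.0912], [-0.1865, -0.0082, 0.0973], [-0.1729, 0.028, 0.1014]]
```

The handle is slack (0.3 N), so the striker is cocked, and the flag is still at the nose. I'll rise clear and go over the trip pad with fingers shut.

Emit:
{"fn": "servo_tool", "kwargs": {
  "steps": [
    [[0.6, 0, -0.005, 0, 0, 0, 0], [0.6, 0, -0.005, -0.02, 0, 0, 0], [0.6, 0, -0.005, -0.05, 0, 0, 0], [0.6, 0, -0.005, -0.08, 0, 0, 0], [1, 0, -0.05, -0.08, 0, 0, 0], [1, 0, -0.1, -0.08, 0, 0, 0], [1, 0, -0.15, -0.08, 0, 0, 0], [1, 0, -0.2, -0.08, 0, 0, 0], [1, 0, -0.244, -0.08, 0, 0, 0], [1, 0, -0.244, -0.08, 0, 0, 0]]
  ]
}}

```text
time_s: 13.65
tcp_pos: [0.5382, 0.017, 0.1604]
eef_rot: [0.998, -0.065, 0.0, -0.0]
wrist_force: [-0.2, 0.7, 0.8]
opening: 0.0001
finger_force: 0.0
```

```bash
python3 -c "
from h import *
look('top','t4.png',(-.24,-.14,-.03,.03,.09,.104))
look('wrist','w4.png',(.03,.08,-.03,.03,.095,.107))
to(.05,0,.101)"
```

```text
top 464
[[-0.1944, -0.0287, 0.0923], [-0.1864, 0.0004, 0.0979], [-0.1812, 0.0289, 0.101]]
wrist 2962
[[0.0315, -0.016, 0.0967], [0.0523, -0.0026, 0.1003], [0.0672, 0.0122, 0.1017]]
now tester 0.0503 -0.0006 0.1602 shift [-0.0006  0.0003  0.0592] turn [0.0002 0.0002 0.0017] t 13.75 F [ 0.64 -0.26  0.8 ]
```

View pics/w4.png

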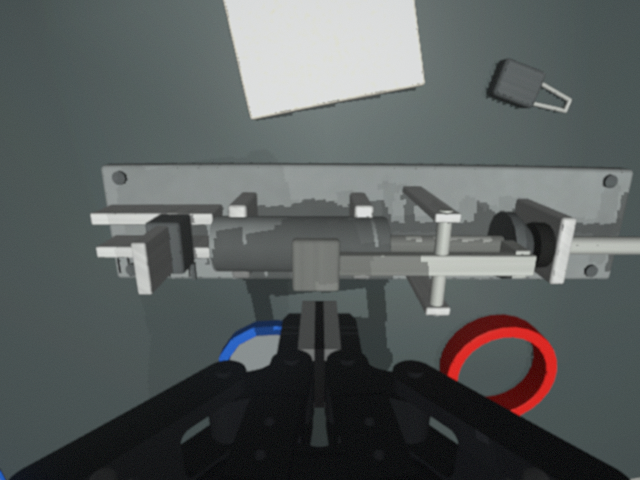

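The pad is at (316,264), directly under the fingers, and the striker is held at about 42 mm. Now lower to just above the pad.

Emit:
{"fn": "servo_tool", "kwargs": {
  "steps": [
    [[1, 0, 0, 0.025, 0, 0, 0], [1, 0, 0, 0.045, 0, 0, 0], [1, 0, 0, 0.055, 0, 0, 0], [1, 0, 0, 0.057, 0, 0, 0]]
  ]
}}

```text
time_s: 14.15
tcp_pos: [0.5377, 0.0115, 0.1024]
eef_rot: [0.998, -0.068, -0.001, 0.0]
wrist_force: [1.0, -1.1, 1.0]
opening: 0.0001
finger_force: 0.0
```

Emit:
{"fn": "servo_tool", "kwargs": {
  "steps": [
    [[1, 0, 0, 0.001, 0, 0, 0], [1, 0, 0, 0.002, 0, 0, 0], [1, 0, 0, 0.003, 0, 0, 0], [1, 0, 0, 0.004, 0, 0, 0], [1, 0, 0, 0.005, 0, 0, 0], [1, 0, 0, 0.006, 0, 0, 0]]
  ]
}}

```text
time_s: 14.75
tcp_pos: [0.5386, 0.0124, 0.0986]
eef_rot: [0.998, -0.068, 0.001, -0.0]
wrist_force: [-3.2, 0.6, 10.7]
opening: -0.0001
finger_force: 5.4
```

Emit:
{"fn": "servo_tool", "kwargs": {
  "steps": [
    [[1, 0, 0, 0.001, 0, 0, 0], [1, 0, 0, 0.002, 0, 0, 0], [1, 0, 0, 0.002, 0, 0, 0]]
  ]
}}

```text
time_s: 15.05
tcp_pos: [0.5387, 0.0126, 0.0966]
eef_rot: [0.998, -0.067, 0.001, -0.0]
wrist_force: [-2.2, 0.5, 10.0]
opening: 0.0001
finger_force: 4.9
```

Emit:
{"fn": "servo_tool", "kwargs": {
  "steps": [
    [[1, 0, 0, 0.001, 0, 0, 0], [1, 0, 0, 0.002, 0, 0, 0], [1, 0, 0, 0.002, 0, 0, 0]]
  ]
}}

```text
time_s: 15.35
tcp_pos: [0.5385, 0.0126, 0.0942]
eef_rot: [0.998, -0.067, 0.001, -0.0]
wrist_force: [-0.4, -0.5, 0.5]
opening: 0.0002
finger_force: 0.0
```

Emit:
{"fn": "servo_tool", "kwargs": {
  "steps": [
    [[1, 0, 0, 0.001, 0, 0, 0], [1, 0, 0, 0.002, 0, 0, 0], [1, 0, 0, 0.002, 0, 0, 0]]
  ]
}}

```text
time_s: 15.65
tcp_pos: [0.5384, 0.0125, 0.0914]
eef_rot: [0.998, -0.068, 0.0, -0.0]
wrist_force: [1.3, 0.4, 2.7]
opening: 0.0005
finger_force: 1.4
```

```bash
python3 -c "
from h import *
look('top','t5.png',(-.24,-.13,-.03,.03,.09,.104))
look('top','t5.png',(.13,.2,-.03,.03,.098,.112))"
```

```text
top 456
[[-0.1485, -0.0286, 0.0921], [-0.141, 0.0003, 0.098], [-0.1356, 0.0289, 0.1011]]
top 149
[[0.1618, -0.0147, 0.1], [0.1654, -0.0001, 0.1062], [0.1698, 0.014, 0.108]]
```

It fired: the handle is fully forward and the flag was thrown about 20 mm. Retreat.

Emit:
{"fn": "servo_tool", "kwargs": {
  "steps": [
    [[1, 0, 0, -0.02, 0, 0, 0], [1, 0, 0, -0.06, 0, 0, 0], [1, 0, 0, -0.1, 0, 0, 0], [1, 0, 0, -0.13, 0, 0, 0], [1, 0, 0, -0.13, 0, 0, 0], [1, 0, 0, -0.13, 0, 0, 0]]
  ]
}}

```text
time_s: 16.35
tcp_pos: [0.5379, 0.0124, 0.2211]
eef_rot: [0.998, -0.068, -0.0, 0.0]
wrist_force: [-0.3, 0.3, -1.0]
opening: -0.0003
finger_force: 0.0
```

```bash
python3 -c "
from h import *
look('top','t6.png',(-.24,-.13,-.03,.03,.09,.104))
look('top','t7.png',(.13,.2,-.03,.03,.098,.112))
print(job.hand_in())"
```

```text
top 446
[[-0.1511, -0.0286, 0.0924], [-0.1436, 0.0003, 0.0978], [-0.1381, 0.0287, 0.101]]
top 0
the job is handed in; nothing more can be done
None
```

The check shot is done and handed in at about 16 s of the 69 s: the striker cocked at about 42 mm draw, fired and came back to rest, and the indicator was thrown about 20 mm. The last look before hand-in confirmed the handle at rest but had no view of the indicator, and hand-in gave no verdict.

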